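# Swing the dispenser spout over the blue beaker and start the pump

### The job

With a fingertip, gently push the red spout arm of the dispenser round until its nozzle is over the middle of the blue beaker, then press the green start button all the way down and let it go. Only push and press: grip and lift nothing, leave the beakers standing where they are and everything else on the bench undisturbed. Do not press start before the nozzle is over the blue beaker.

Things in the scene. Friction and masses are not known exactly. Their poses are not given: they have to be found in the camera images.
- dispenser: Fixed dispenser: dark drip tray 255 x 330 mm, 10 mm thick, carrying an upright white post (40 mm diameter) and behind it a white pump housing (90 x 150 mm, 85 mm tall). Origin on the bench under the post's axis; its -x axis points to the tray side with the beakers, its z up. The tray reaches 200 mm to -x of the axis and 165 mm to each side.
- pivot (a point): Top centre of the spout's black hub (46 mm diameter) on the post, 170 mm above the bench; the spout turns about the vertical line through it.
- spout (a joint): Angle of the spout arm (rad), range -1.3 to 1.3. At 0 the arm points along the dispenser's -x axis; positive is counter-clockwise seen from above. It turns stiffly (0.2 N m of friction: a push of about 2 N at 100 mm from the pivot), has no spring or stops in between, and stays where it is left.
- nozzle (a point): Lower end of the steel nozzle (12 mm diameter, pointing down), 150 mm from the pivot's axis and 110 mm above the bench. It hangs from the red arm, a straight level bar 16 mm wide and 16 mm high that reaches from the hub to 168 mm from the axis, its underside 145 mm and its top 161 mm above the bench, free on both sides and open beneath. The nozzle clears the beakers' rims by 22 mm.
- blue_beaker: Blue plastic beaker, open at the top, loose and light (60 to 130 g), 68 mm across at the rim, 78 mm tall, wall 3 mm; origin at the centre of its underside, z up. Standing on the drip tray; the one to be filled. Which of the three stands on the left, in the middle or on the right varies.
- blue_mouth (a point): Centre of the blue beaker's mouth, 78 mm above its underside.
- yellow_beaker: Yellow plastic beaker, open at the top, loose and light (60 to 130 g), 68 mm across at the rim, 78 mm tall, wall 3 mm; origin at the centre of its underside, z up. Standing on the drip tray; not to be filled.
- white_beaker: White plastic beaker, open at the top, loose and light (60 to 130 g), 68 mm across at the rim, 78 mm tall, wall 3 mm; origin at the centre of its underside, z up. Standing on the drip tray; not to be filled.
- start (a joint): Travel of the start button (m): 0 up, 0.006 fully down; a spring brings it back, it begins to move at 1.5 N and fully down takes 5 N. It starts the pump from 0.003.
- start_top (a point): Centre of the top of the green start button (30 mm diameter), which is pressed straight down; it stands 68 mm above the bench (6 mm proud of a round housing 46 mm across) on a fixed grey control box 110 x 90 mm, 50 mm tall.
- reagent: Bystander: white reagent bottle with a red cap, 64 mm diameter, 130 mm tall; origin under its centre.
- amber: Bystander: amber bottle with a black cap, 54 mm diameter, 110 mm tall; origin under its centre.
- jar: Bystander: white jar with a blue cap, 56 mm diameter, 60 mm tall; origin under its centre.
- crucible: Bystander: white ceramic crucible, 60 mm diameter, 45 mm tall; origin under its centre.
- spatula: Bystander: spatula lying flat on the bench, 170 mm long; origin at its underside.
Not all that is in view belongs to the job. Leave any orange, purple or turquoise look-alike of the part that bears start alone.

How it is judged:
On the way, in this order (a step that is already met when the one before it is completed fails the run):
1. the nozzle rests over the middle of the blue beaker (horizontal distance between nozzle and blue_mouth below 0.015 m and velocity of joint spout between -0.05 and 0.05 rad/s), for 0.3 s.
2. the start button is pressed down (value of joint start above 0.0045 m), for 0.05 s.
At the end, for the whole second after the job is handed in: The nozzle rests within 15 mm (horizontally) of the centre of the blue beaker's mouth, the start button has been pressed (beyond 4.5 mm) after that and is up again, and the three beakers stand upright within 10 mm of where they were (all of step 1 and value of joint start below 0.0015 m and distance of each of blue_beaker, yellow_beaker, white_beaker from where it was at the start of the episode below 0.01 m and angle between each of blue_beaker, yellow_beaker, white_beaker's own z axis and vertical below 0.1 rad); the robot touches nothing.
It fails at once if start is pressed (3 mm) while the nozzle is not over the blue beaker (15 mm) (value of joint start above 0.003 m and not (horizontal distance between nozzle and blue_mouth below 0.015 m)).
It fails at once if a beaker is shifted, lifted or carried (more than 10 mm) (distance of any of blue_beaker, yellow_beaker, white_beaker from where it was at the start of the episode above 0.01 m).
It fails at once if the spout arm is gripped or shoved hard (over 25 N) (contact force between the fingers and spout above 25 N).
It fails at once if another thing on the bench is disturbed (moved more than 15 mm) (distance of any of reagent, amber, jar, crucible, spatula from where it was at the start of the episode above 0.015 m).
It also fails if it takes over 42 s, if anything falls off the work surface, if the arm or the gripper's body presses on something with over 40 N, if the wrist force passes 120 N, or if a joint passes its speed limit or range.

### The arm

A 7-joint arm with a two-finger parallel gripper is mounted at the origin on the work surface. World frame = base frame: x ahead of the robot, y to its left, z up, the work surface at z = 0. Lengths are in m, angles in rad, forces in N, time in s.
With the tool pointing down it reaches from about 0.35 to 0.9 m from the base axis. Payload 8.1 kg.
Tool frame: the origin (TCP) lies at the very end of the fingers, on their centre line; the grasp point (between the pads) lies hold_point_z behind it (hold_point_z is the distance from the TCP to the grasp point, in m); z points along the fingers, y is the line along which they close (so a half turn about z gives the same grasp; the last joint's range is limited). The gripper opens to 92 mm and grips with 3 to 60 N. Pads are 19 mm wide; open, the fingers measure 130 mm over their backs; the gripper's body (75 mm by 190 mm) begins 47 mm behind the grasp point.
Start: joints at [1.185, 0.434, 0.025, 1.573, -0.012, 1.134, -0.075], TCP at [0.174, -0.6, 0.192] pointing down, gripper open.
Joint ranges: [-2.62, 2.62], [-0.44, 2.09], [-1.27, 1.32], [0.08, 2.57], [-1.32, 4.46], [0.12, 2], [-2.74, 2.74]. Speed limits (rad/s): [2.22, 2.22, 3.01, 3.01, 3.14, 3.14, 3.14].

### API

Orientations are given as a unit quaternion [x, y, z, w].
In Python, from bench import sense, camera, sign_off, hold_point_z gives the robot as it stands.
- The arm moves only by the tool jog_arm, never from a script. Its argument "series" is a list of rows, each a list of 7 numbers: the shift along the tool's x, y, z in cm, then the turn, a rotation vector about the tool's x, y, z in rad, then the closure, from 0 (fully open) to 1 (shut). A call has exactly 8 rows; each row is the pose to reach, as a shift and turn from the pose commanded when the call began, along the tool's axes at that moment; what a row does not reach only later rows make up. A row lasts 1/12 s, in which the tool goes at most 41.7 mm and 7.16 degrees, less where a joint would pass 70% of its speed; a pose out of reach is approached as far as the arm can. A call with a gripper value outside its range is refused whole. The fingers move at their own pace and stop on an object; "newtons" is the grip in N (left out, the last holds). Time passes only in rows, so rows that repeat a pose let the fingers close, or fill a call up. It gives the time, the measured TCP pose, the force, the opening and the grip force at its end, in the units of the state.
- sense(): the state, without advancing time (a new reading comes with each control period).
- camera(name): name is "side" or "top" or "wrist"; returns a dict with "img" (480x640x3 uint8, red, green, blue), "fx", "fy", "cx", "cy" (pixels), "R" (3x3) and "t" (3): a world point X has camera coordinates R X + t. Camera axes: x right, y down, z forward; pixel columns grow to the right and rows downward; lengths in m; the calibration is good to about 2 mm. A picture is of the moment at which its call begins. There is no depth.
- sign_off(): hands the job in; it is judged then, once.
The state is a dict: "time_s": time; "joints": joint angles; "qd": joint speeds; "joint_torque": joint torques, N m; "tcp_pos": TCP position; "eef_rot": TCP orientation; "wrist_force": force on the tool from outside, world axes, zero at the start; "ft_torque": the same for the moment, N m; "opening": finger opening in m; "gripper_force": force on a finger pad.
Only numpy, scipy, OpenCV 4.12 (cv2) and the standard library are available. Lean on these libraries where they do the work, as an engineer would, in place of code of your own. Each camera call takes 0.05 s, during which the arm holds its last target. There are 200 camera calls.

## Working session

There is one attempt and no reset: what is moved stays moved. The work goes in short steps, Python scripts to look and compute and a tool call to move; the robot and the scene stay as the last step left them, time stands still between calls to the robot, and variables do not carry over. Pictures are saved under pics/ and viewed, at most 10 in all, crops included, and the job is handed in when it is done.

Besides the shell and the picture viewer there is one more tool, called after "Call:" by a JSON object that holds its "method" and its "body", one argument or row to a line. jog_arm: Moves the arm, as the interface text tells. Its arguments: {"type":"object","properties":{"series":{"type":"array"},"newtons":{"type":"number"}},"required":["series"]}

```bash
mkdir -p pics
python3 - <<'E'
from bench import sense,camera,hold_point_z
import cv2,numpy as np,pickle
d={}
for n in("top","side"):
    c=camera(n);d[n]=c;cv2.imwrite(f"pics/{n}0.png",c["img"][:,:,::-1])
    print(n,c["fx"],-np.array(c["R"]).T@c["t"])
pickle.dump(d,open("c0.pkl","wb"))
s=sense();print(hold_point_z,s["time_s"],s["tcp_pos"],s["eef_rot"],s["opening"])
E
```

```text
top 496.2940430970864 [ 0.36590449 -0.02940077  1.15029627]
side 623.5974062338735 [ 0.39909471 -1.41684371  1.04520857]
0.0188 0.1 [ 0.17422574 -0.59969022  0.19160675] [ 9.90022803e-01  1.40905356e-01 -1.60424592e-04 -7.10419154e-04] 0.09172958217064672
```

View pics/top0.png

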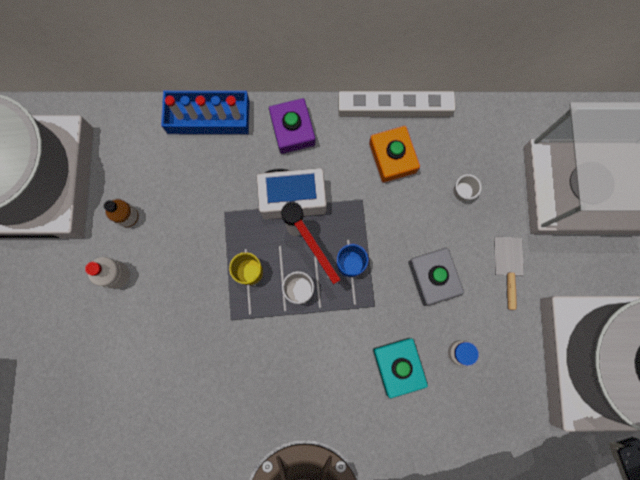

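View pics/side0.png

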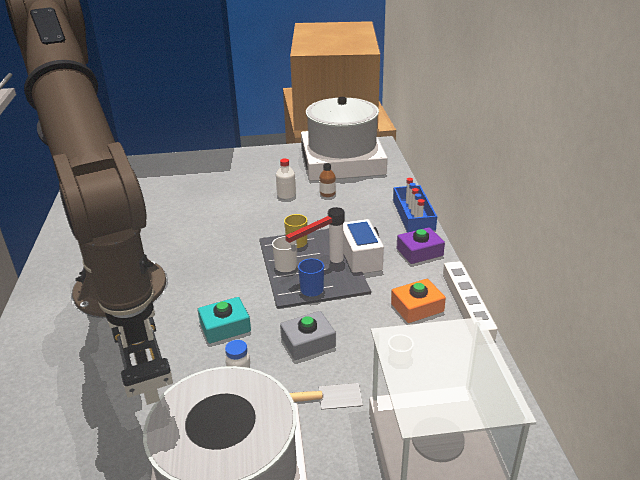

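Top view: red spout runs from the hub at (292,213) to its tip at (337,281), and the blue beaker is at (352,260). The green buttons are on the purple (291,120), orange (396,149), teal (402,369) and grey (439,275) boxes. By the description, the grey box at (439,275) is the one to press. Now I'll measure and make one close crop.

```bash
cat > h.py <<'E'
import numpy as np,cv2
def ray(c,u,v):
    R=np.array(c["R"]);t=np.array(c["t"])
    return -R.T@t, R.T@np.array([(u-c["cx"])/c["fx"],(v-c["cy"])/c["fy"],1])
def onz(c,u,v,z):
    o,d=ray(c,u,v);return o+d*(z-o[2])/d[2]
def blob(c,lo,hi,box):
    x0,y0,x1,y1=box;h=cv2.cvtColor(np.ascontiguousarray(c["img"]),cv2.COLOR_RGB2HSV)
    m=np.zeros(h.shape[:2],np.uint8);m[y0:y1,x0:x1]=cv2.inRange(h,lo,hi)[y0:y1,x0:x1]
    k=max(cv2.findContours(m,0,2)[0],key=cv2.contourArea);return k
def proj(c,X):
    p=np.array(c["R"])@X+np.array(c["t"]);return c["fx"]*p[0]/p[2]+c["cx"],c["fy"]*p[1]/p[2]+c["cy"]
E
python3 - <<'E'
from h import *;import pickle
d=pickle.load(open("c0.pkl","rb"));T=d["top"];S=d["side"]
def rep(n,c,k,z):
    (u,v),r=cv2.minEnclosingCircle(k);P=onz(c,u,v,z);Q=onz(c,u+r,v,z);print(n,(u,v),r,P.round(4),"diam",2*np.linalg.norm(P-Q));return P
hsvb=((100,120,40),(130,255,255))
rep("blue top",T,blob(T,*hsvb,(330,235,380,290)),.088)
rep("yellow",T,blob(T,(20,120,40),(35,255,255),(220,240,270,295)),.088)
rep("btn",T,blob(T,(45,100,40),(85,255,255),(420,255,460,295)),.068)
k=blob(S,(45,100,40),(85,255,255),(290,305,325,345));(u,v),r=cv2.minEnclosingCircle(k);print("btn side",u,v,onz(S,u,v,.066))
k=blob(T,(35,0,0),(180,60,45),(275,195,310,230));rep("hub",T,k,.17)
k=blob(T,(0,150,60),(8,255,255),(285,205,350,295));
b=cv2.boxPoints(cv2.minAreaRect(k));print("arm",np.array([onz(T,*p,.161) for p in b]).round(4))
k=blob(T,(0,0,25),(180,90,75),(215,190,385,330));b=cv2.boxPoints(cv2.minAreaRect(k));print("tray",np.array([onz(T,*p,.01) for p in b]).round(4))
I=T["img"][180:330,210:480,::-1];cv2.imwrite("pics/crop.png",cv2.resize(I,None,fx=2.9,fy=2.9,interpolation=2))
E
```

```text
blue top (351.5666809082031, 260.3666687011719) 16.956579208374023 [ 0.5151 -0.1028  0.088 ] diam 0.07325858779436646
yellow (246.14285278320312, 268.5714416503906) 17.51102638244629 [0.4974 0.1243 0.088 ] diam 0.0753601460931061
btn (439.6938781738281, 274.4591979980469) 7.572787284851074 [ 0.4866 -0.2968  0.068 ] diam 0.033182927396184954
btn side 307.1000061035156 320.70001220703125 [ 0.48729425 -0.29423449  0.066     ]
hub (292.0306701660156, 213.50306701660156) 11.250027656555176 [0.5995 0.0223 0.17  ] diam 0.0456198534528066
arm [[ 0.581   0.019   0.161 ]
 [ 0.5907  0.0044  0.161 ]
 [ 0.467  -0.0749  0.161 ]
 [ 0.4577 -0.0604  0.161 ]]
tray [[ 6.242e-01  8.730e-02  1.000e-02]
 [ 7.223e-01 -2.000e-04  1.000e-02]
 [ 5.425e-01 -1.864e-01  1.000e-02]
 [ 4.497e-01 -9.850e-02  1.000e-02]]
```

View pics/crop.png

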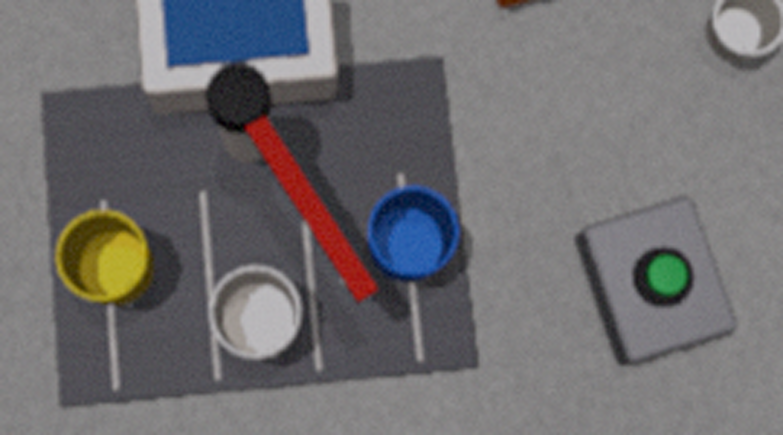

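The crop confirms the grey box with the green button at (668,275), the blue beaker at (413,233) and the spout bar lying clockwise of it. Checks: pivot to blue mouth is 151 mm (150 expected), and the spout must turn about 22.7° counter-clockwise. I'll approach with the fingers shut.

Call:
{"method": "jog_arm", "body": {
  "series": [
    [0,0,-3,0,0,0,1],
    [2,-2,-6,0,0,-0.1,1],
    [5,-5.2,-6,0,0,-0.2,1],
    [8,-8.4,-6,0,0,-0.3,1],
    [11,-11.6,-6,0,0,-0.4,1],
    [14,-14.8,-6,0,0,-0.5,1],
    [17,-18,-6,0,0,-0.6,1],
    [20,-21,-6,0,0,-0.695,1]
  ],
  "newtons": 10
}}

```text
time_s: 0.77
tcp_pos: [0.3024, -0.351, 0.2522]
eef_rot: [0.882, 0.472, -0.0, -0.0]
wrist_force: [1.3, -0.1, 0.3]
opening: 0.0431
gripper_force: 0.0
```

```bash
cat > go.py <<'E'
import sys,numpy as np
from bench import sense
from scipy.spatial.transform import Rotation as Ro
def go(*tg):
    s=sense();R=Ro.from_quat(s["eef_rot"]);print(s["time_s"],np.round(s["tcp_pos"],4),s["opening"],np.round(s["wrist_force"],2),"x",R.as_matrix()[:,0].round(3),"y",R.as_matrix()[:,1].round(3))
    for t in tg: print(t,"cm tool:",(100*R.inv().apply(np.array(t)-s["tcp_pos"])).round(2))
if __name__=="__main__": go(*[eval(a) for a in sys.argv[1:]])
E
python3 go.py '(.4809,-.0065,.25)'
```

```text
0.7667 [ 0.3024 -0.351   0.2522] 0.04312460032164899 [ 1.27 -0.08  0.34] x [ 0.555  0.832 -0.   ] y [ 0.832 -0.555 -0.   ]
(0.4809, -0.0065, 0.25) cm tool: [38.56 -4.27  0.21]
```

Call:
{"method": "jog_arm", "body": {
  "series": [
    [4,-0.5,0,0,0,0,1],
    [8,-1,0,0,0,0,1],
    [12,-1.5,0,0,0,0,1],
    [16,-2,0,0,0,0,1],
    [20,-2.5,0,0,0,0,1],
    [24,-3,0,0,0,0,1],
    [28,-3.5,0,0,0,0,1],
    [32,-4.2,0,0,0,0,1]
  ]
}}

```text
time_s: 1.43
tcp_pos: [0.4467, -0.0626, 0.2523]
eef_rot: [0.883, 0.469, 0.0, 0.0]
wrist_force: [1.5, -0.5, -0.8]
opening: 0.0006
gripper_force: 0.0
```

Call:
{"method": "jog_arm", "body": {
  "series": [
    [2.5,0,0,0,0,0,1],
    [4.5,0,0,0,0,0,1],
    [5.6,0,0,0,0,0,1],
    [5.6,0,1,0,0,0,1],
    [5.6,0,3,0,0,0,1],
    [5.6,0,5,0,0,0,1],
    [5.6,0,6,0,0,0,1],
    [5.6,0,6,0,0,0,1]
  ]
}}

```text
time_s: 2.1
tcp_pos: [0.4753, -0.0189, 0.1897]
eef_rot: [0.883, 0.469, -0.002, -0.001]
wrist_force: [-0.7, 0.4, 0.4]
opening: 0.0003
gripper_force: 0.0
```

```bash
python3 - <<'E'
from bench import camera
import cv2,pickle
c=camera("top");d={"top":c};cv2.imwrite("pics/t1.png",cv2.resize(c["img"][150:350,200:480,::-1],None,fx=2.8,fy=2.8))
s=camera("side");cv2.imwrite("pics/s1.png",cv2.resize(s["img"][180:330,210:410,::-1],None,fx=3,fy=3))
E
python3 go.py '(.4809,-.0065,.135)' '(.5127,-.0579,.135)'
```

```text
2.2 [ 0.4773 -0.0183  0.1923] 0.0003363208807560214 [-0.58 -0.02 -0.03] x [ 0.559  0.829 -0.   ] y [ 0.829 -0.559 -0.001]
(0.4809, -0.0065, 0.135) cm tool: [ 1.19 -0.36  5.73]
(0.5127, -0.0579, 0.135) cm tool: [-1.29  5.15  5.73]
```

View pics/s1.png

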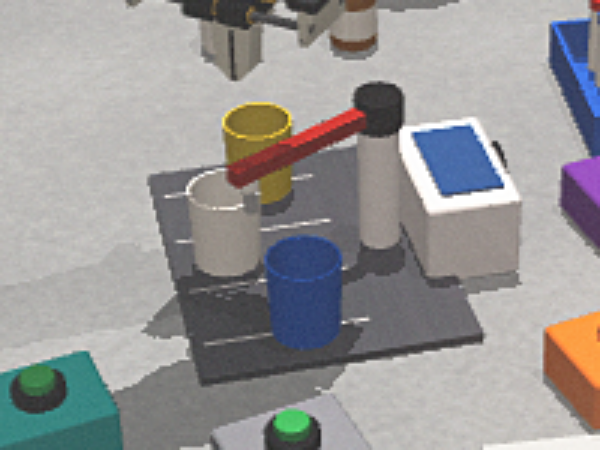

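View pics/t1.png

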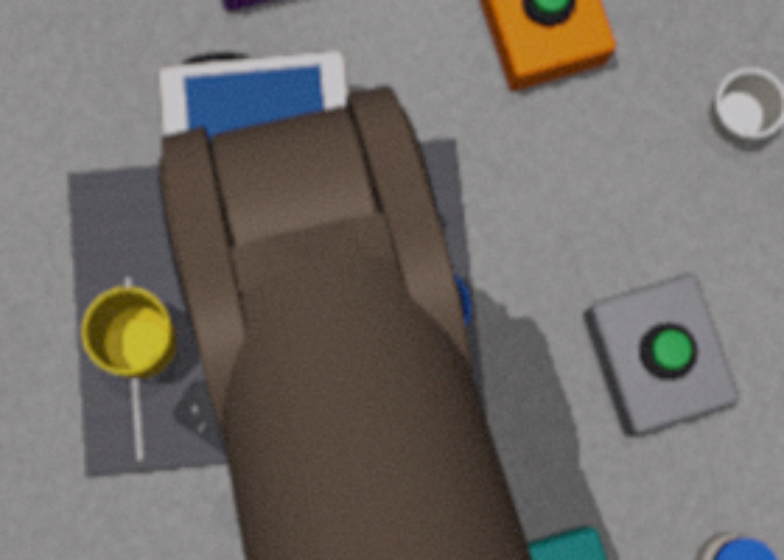

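The side view shows the closed fingertips at (235,65) on the yellow side of the arm, above rim height and clear. The top view is blocked by the robot. I'll shift slightly and lower beside the bar.

Call:
{"method": "jog_arm", "body": {
  "series": [
    [0.6,-0.3,0,0,0,0,1],
    [1.2,-0.6,0,0,0,0,1],
    [1.2,-0.6,1,0,0,0,1],
    [1.2,-0.6,2.5,0,0,0,1],
    [1.2,-0.6,4,0,0,0,1],
    [1.2,-0.6,5.2,0,0,0,1],
    [1.2,-0.6,5.7,0,0,0,1],
    [1.2,-0.6,5.7,0,0,0,1]
  ]
}}

```text
time_s: 2.87
tcp_pos: [0.4785, -0.0043, 0.1342]
eef_rot: [0.883, 0.47, -0.001, -0.0]
wrist_force: [-1.1, 1.0, -0.2]
opening: 0.0005
gripper_force: 0.0
```

```bash
python3 go.py '(.5127,-.0579,.135)'
```

```text
2.8667 [ 0.4785 -0.0043  0.1342] 0.0005486282155032184 [-1.06  1.   -0.16] x [ 0.558  0.83  -0.001] y [ 0.83  -0.558 -0.002]
(0.5127, -0.0579, 0.135) cm tool: [-2.54  5.82 -0.09]
```

Call:
{"method": "jog_arm", "body": {
  "series": [
    [-0.15,0.3,0,0,0,0,1],
    [-0.3,0.7,0,0,0,0,1],
    [-0.45,1.1,0,0,0,0,1],
    [-0.65,1.5,0,0,0,0,1],
    [-0.8,1.9,0,0,0,0,1],
    [-1.0,2.3,0,0,0,0,1],
    [-1.15,2.7,0,0,0,0,1],
    [-1.3,3.0,0,0,0,0,1]
  ]
}}

```text
time_s: 3.53
tcp_pos: [0.4973, -0.0326, 0.1354]
eef_rot: [0.883, 0.469, 0.0, 0.0]
wrist_force: [-0.2, 0.7, -0.0]
opening: 0.0007
gripper_force: 0.0
```

Call:
{"method": "jog_arm", "body": {
  "series": [
    [-0.15,0.3,0,0,0,0,1],
    [-0.3,0.6,0,0,0,0,1],
    [-0.45,0.95,0,0,0,0,1],
    [-0.6,1.3,0,0,0,0,1],
    [-0.75,1.65,0,0,0,0,1],
    [-0.9,2.0,0,0,0,0,1],
    [-1.0,2.2,0,0,0,0,1],
    [-1.0,2.2,0,0,0,0,1]
  ]
}}

```text
time_s: 4.2
tcp_pos: [0.5098, -0.0532, 0.1353]
eef_rot: [0.883, 0.469, -0.0, 0.0]
wrist_force: [-1.0, -0.3, -0.4]
opening: 0.0004
gripper_force: 0.0
```

```bash
python3 go.py '(.5127,-.0579,.135)'
python3 - <<'E'
from bench import camera
from h import *
s=camera("side");cv2.imwrite("pics/s2.png",cv2.resize(s["img"][180:330,230:430,::-1],None,fx=3,fy=3))
P=np.array([.5995,.0223,.161]);u=np.array([-.5596,-.8285,0])
print("goal tip top px",proj(s,P+.168*u),"nozzle goal",proj(s,P*[1,1,0]+.15*u+[0,0,.11]))
E
```

```text
4.2 [ 0.5098 -0.0532  0.1353] 0.000397262395838174 [-1.01 -0.29 -0.45] x [ 0.56   0.829 -0.   ] y [ 0.829 -0.56   0.   ]
(0.5127, -0.0579, 0.135) cm tool: [-0.23  0.5   0.03]
goal tip top px (np.float64(305.27371640142553), np.float64(245.30727466329634)) nozzle goal (np.float64(309.25252658947625), np.float64(258.03416823015027))
```

View pics/s2.png

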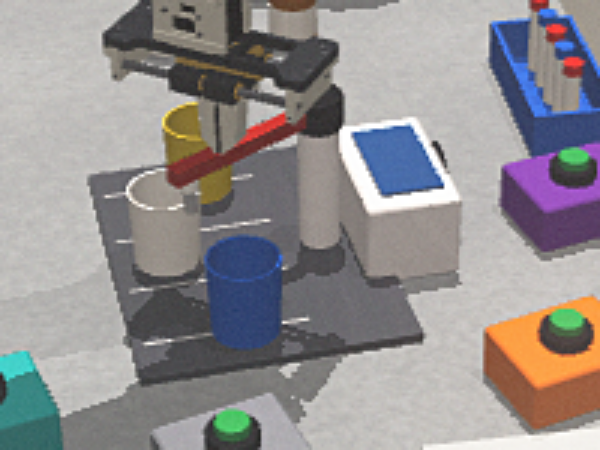

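The side view shows the fingers at (225,140), right at the bar, whose tip is at about (178,178). I'll measure the bar's angle from its pixels, before and now.

Run:
```python
from bench import camera
from h import *;import pickle
S=pickle.load(open("c0.pkl","rb"))["side"];s=camera("side")
P=np.array([.5995,.0223,.161])
for a in (33.3,40,45,50,56):
    r=np.radians(a);print(a,np.round(proj(S,P+.168*np.array([-np.cos(r),-np.sin(r),0])),1))
for n,c in(("0",S),("now",s)):
    k=blob(c,(0,120,40),(8,255,255),(270,205,350,260));p=k[:,0];i=p[:,0].argmin();print(n,cv2.contourArea(k),p[i],p[p[:,1].argmax()])
    r=cv2.minAreaRect(k);print(r)
print("finger TCP px",proj(s,np.array([.5098,-.0532,.1353])))
for z in(0.06,.19,.25):print(proj(s,np.array([.5098,-.0532,z])))
cv2.imwrite("pics/s3.png",cv2.resize(s["img"][200:270,270:350,::-1],None,fx=8,fy=8,interpolation=0))
w=camera("wrist");cv2.imwrite("pics/w3.png",w["img"][:,:,::-1])
```

```text
33.3 [285.5 236.8]
40 [290.5 239.8]
45 [294.8 241.7]
50 [299.4 243.5]
56 [305.3 245.3]
0 272.5 [286 235] [288 241]
((308.3339538574219, 228.64418029785156), (7.732762336730957, 50.08171844482422), 64.98310089111328)
now 220.5 [286 235] [289 242]
((306.81219482421875, 229.50973510742188), (7.7525763511657715, 46.585304260253906), 65.224853515625)
finger TCP px (np.float64(304.6864544687215), np.float64(239.80548306511872))
(np.float64(305.73357596760445), np.float64(263.0065519208282))
(np.float64(303.8922197750172), np.float64(222.20762662163844))
(np.float64(302.9863945296764), np.float64(202.13725855946777))
```

View pics/w3.png

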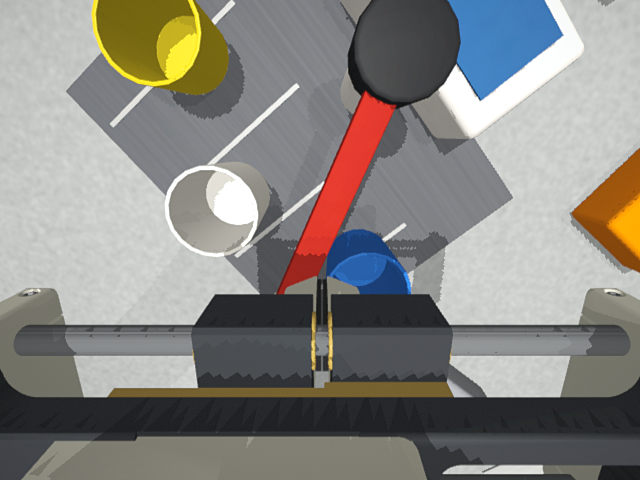

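The wrist view shows the red bar from the hub (405,60) to about (285,290), with the fingertip at about (320,285) close to it. The bar's pixels have not moved. I'll view the zoom to see the contact.

View pics/s3.png

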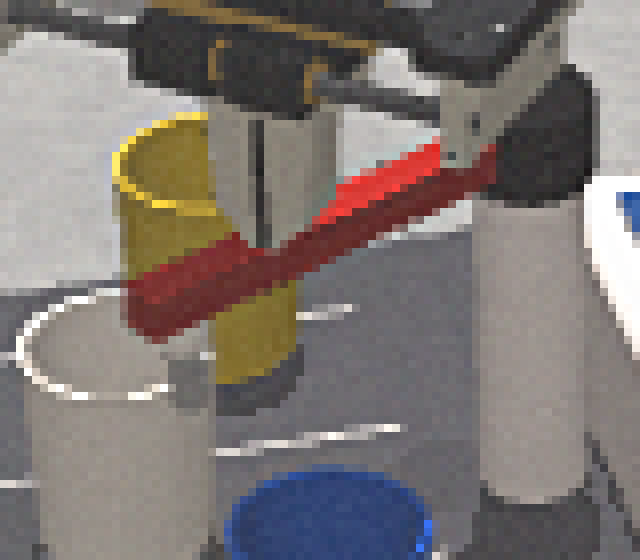

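Run:
```python
from bench import camera
from h import *;import pickle
c=camera("wrist");P=np.array([.5995,.0223,.17])
print("hub",proj(c,P),"tip33",proj(c,np.array([.4624,-.0677,.161])),"tcp",proj(c,np.array([.5098,-.0532,.1353])),"blue",proj(c,np.array([.5151,-.1028,.088])))
k=blob(c,(0,150,60),(8,255,255),(200,60,450,300));p=k[:,0]
# arm edges at rows 150 and 230
for v in(130,180,230):
    q=p[abs(p[:,1]-v)<2];print(v,onz(c,q[:,0].min(),v,.161).round(4),onz(c,q[:,0].max(),v,.161).round(4))
```

```text
hub (np.float64(400.38554166624596), np.float64(56.01611201781097)) tip33 (np.float64(268.5774257778609), np.float64(352.5601282419699)) tcp (np.float64(322.82542510650615), np.float64(273.08109182648)) blue (np.float64(363.66656492878894), np.float64(294.78591136744495))
130 [0.5656 0.0097 0.161 ] [ 5.804e-01 -3.000e-04  1.610e-01]
180 [ 0.5445 -0.0042  0.161 ] [ 0.5591 -0.014   0.161 ]
230 [ 0.521 -0.019  0.161] [ 0.5359 -0.029   0.161 ]
```

Run:
```python
from h import *;import pickle
d=pickle.load(open("c0.pkl","rb"));S=d["side"]
print("s1 tcp expected",proj(S,np.array([.4773,-.0183,.1923])),"seen ~(288.3,205.7)")
print("start tcp expected",proj(S,np.array([.1742,-.5997,.1916])))
print("hub top",proj(S,np.array([.5995,.0223,.17])),"blue rim",proj(S,np.array([.5151,-.1028,.088])), "tip side bottom",proj(S,np.array([.4624,-.0677,.145])))
for z in (.17,.2,.22): print(z,onz(S,288.3,205.7,z).round(3))
print(onz(S,303.7,231,.162))
h=cv2.cvtColor(np.ascontiguousarray(S["img"]),cv2.COLOR_RGB2HSV)
k=blob(S,(100,120,40),(130,255,255),(290,255,330,300));print(cv2.boundingRect(k))
from bench import sense
s=sense();print({k:np.round(v,3) for k,v in s.items()})
```

```text
s1 tcp expected (np.float64(290.15772306976305), np.float64(215.57448342142484)) seen ~(288.3,205.7)
start tcp expected (np.float64(150.5937384161105), np.float64(396.535937504024))
hub top (np.float64(334.0798819933868), np.float64(210.99946247419874)) blue rim (np.float64(309.3954667645571), np.float64(265.1083960273352)) tip side bottom (np.float64(287.00241174992345), np.float64(241.3973988061689))
0.17 [0.479 0.071 0.17 ]
0.2 [0.476 0.02  0.2  ]
0.22 [ 0.474 -0.014  0.22 ]
[ 0.50839455 -0.05152359  0.162     ]
(298, 258, 26, 38)
{'time_s': np.float64(4.4), 'joints': array([ 0.403,  0.366, -0.521,  1.886,  0.221,  0.947, -0.813]), 'qd': array([-0.002, -0.   , -0.001, -0.001,  0.001,  0.001,  0.002]), 'joint_torque': array([ 1.3100e-01, -5.3544e+01, -5.3540e+00, -2.7607e+01, -4.2000e-02,
       -3.3000e-02,  1.0000e-03]), 'tcp_pos': array([ 0.509, -0.052,  0.135]), 'eef_rot': array([ 0.883,  0.47 , -0.   , -0.   ]), 'wrist_force': array([1.668, 0.677, 0.075]), 'ft_torque': array([-0.023,  0.017,  0.018]), 'gripper_force': np.float64(0.0), 'opening': np.float64(0.001)}
```

With the fingers shut, their ends look about 27 mm higher than the reported TCP. Both side views agree: z is about 0.162 where 0.135 is reported, just above the bar. The fingers therefore passed over the bar without touching it. I'll lift, go back and lower to TCP z of about 0.121.

Call:
{"method": "jog_arm", "body": {
  "series": [
    [0,0,-1.5,0,0,0,1],
    [0.6,-1.5,-1.5,0,0,0,1],
    [1.5,-3.8,-1.5,0,0,0,1],
    [2.4,-6,-1.5,0,0,0,1],
    [2.4,-6,-1.5,0,0,0,1],
    [2.4,-6,0,0,0,0,1],
    [2.4,-6,1.4,0,0,0,1],
    [2.4,-6,1.4,0,0,0,1]
  ]
}}

```text
time_s: 5.07
tcp_pos: [0.4712, 0.0012, 0.1193]
eef_rot: [0.883, 0.47, -0.001, -0.001]
wrist_force: [-0.8, -0.7, -0.3]
opening: 0.0005
gripper_force: 0.0
```

```bash
python3 go.py '(.5127,-.0579,.121)'
python3 - <<'E'
from bench import camera
from h import *
s=camera("side");cv2.imwrite("pics/s4.png",cv2.resize(s["img"][190:270,250:350,::-1],None,fx=6,fy=6,interpolation=0))
E
```

```text
5.0667 [0.4712 0.0012 0.1193] 0.0004630035599450108 [-0.79 -0.68 -0.28] x [ 0.558  0.83  -0.002] y [ 0.83  -0.558 -0.003]
(0.5127, -0.0579, 0.121) cm tool: [-2.59  6.74 -0.18]
```

View pics/s4.png

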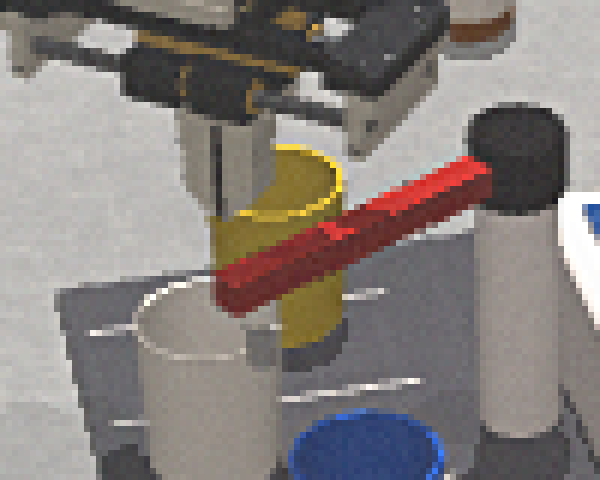

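Run:
```python
from h import *;import pickle
S=pickle.load(open("c0.pkl","rb"))["side"]
y=np.array([.829,-.559,0])
for n,px,t in(("s3",(327.5,221),np.array([.509,-.052,0])),("s4",(310,216),np.array([.4712,.0012,0]))):
  for z in (.15,.16,.17,.18,.19,.2,.21):
    P=onz(S,*px,z);r=P-t;print(n,z,P.round(3),"tool x,y cm",(100*np.dot(r,[.559,.829,0])).round(1),(100*np.dot(r,y)).round(1))
print("finger end:",[ (z,(onz(S,286.3,226.2,z)-[.4712,.0012,0]).round(3)) for z in(.12,.14,.15,.16)])
```

```text
s3 0.15 [0.579 0.006 0.15 ] tool x,y cm 8.7 2.5
s3 0.16 [ 0.577 -0.01   0.16 ] tool x,y cm 7.3 3.3
s3 0.17 [ 0.575 -0.026  0.17 ] tool x,y cm 5.9 4.0
s3 0.18 [ 0.573 -0.041  0.18 ] tool x,y cm 4.4 4.7
s3 0.19 [ 0.571 -0.057  0.19 ] tool x,y cm 3.0 5.4
s3 0.2 [ 0.569 -0.073  0.2  ] tool x,y cm 1.6 6.2
s3 0.21 [ 0.567 -0.089  0.21 ] tool x,y cm 0.2 6.9
s4 0.15 [0.535 0.04  0.15 ] tool x,y cm 6.8 3.1
s4 0.16 [0.533 0.024 0.16 ] tool x,y cm 5.3 3.9
s4 0.17 [0.532 0.007 0.17 ] tool x,y cm 3.9 4.7
s4 0.18 [ 0.53  -0.009  0.18 ] tool x,y cm 2.5 5.5
s4 0.19 [ 0.529 -0.025  0.19 ] tool x,y cm 1.0 6.3
s4 0.2 [ 0.527 -0.042  0.2  ] tool x,y cm -0.4 7.0
s4 0.21 [ 0.526 -0.058  0.21 ] tool x,y cm -1.8 7.8
finger end: [(0.12, array([-0.003,  0.044,  0.12 ])), (0.14, array([-0.004,  0.013,  0.14 ])), (0.15, array([-0.005, -0.003,  0.15 ])), (0.16, array([-0.006, -0.019,  0.16 ]))]
```

Finger end is about 0.147 and the bracket bottom about 0.20, so the fingers now overlap the bar and the body clears it. Pushing.

Call:
{"method": "jog_arm", "body": {
  "series": [
    [-0.2,0.5,0,0,0,0,1],
    [-0.4,1,0,0,0,0,1],
    [-0.6,1.5,0,0,0,0,1],
    [-0.75,1.9,0,0,0,0,1],
    [-0.9,2.3,0,0,0,0,1],
    [-1.05,2.7,0,0,0,0,1],
    [-1.2,3.1,0,0,0,0,1],
    [-1.3,3.4,0,0,0,0,1]
  ]
}}

```text
time_s: 5.78
tcp_pos: [0.4941, -0.0293, 0.1212]
eef_rot: [0.883, 0.47, -0.0, -0.0]
wrist_force: [-3.1, 0.9, 0.9]
opening: 0.0004
gripper_force: 1.0
```

Call:
{"method": "jog_arm", "body": {
  "series": [
    [-0.15,0.35,0,0,0,0,1],
    [-0.3,0.7,0,0,0,0,1],
    [-0.45,1.1,0,0,0,0,1],
    [-0.6,1.45,0,0,0,0,1],
    [-0.75,1.8,0,0,0,0,1],
    [-0.9,2.1,0,0,0,0,1],
    [-1.0,2.4,0,0,0,0,1],
    [-1.0,2.4,0,0,0,0,1]
  ]
}}

```text
time_s: 6.45
tcp_pos: [0.5093, -0.0511, 0.1215]
eef_rot: [0.883, 0.469, 0.0, 0.0]
wrist_force: [0.4, 0.2, 0.4]
opening: 0.0004
gripper_force: 0.5
```

```bash
python3 go.py '(.5127,-.0579,.121)'
cat > ang.py <<'E'
from bench import camera
from h import *
c=camera("wrist")
k=blob(c,(0,150,60),(8,255,255),(0,0,639,290));m=np.zeros((480,640),np.uint8);cv2.drawContours(m,[k],-1,1,-1)
p=[]
for v in range(60,285,5):
    x=np.flatnonzero(m[v])
    if len(x)<15: continue
    a,b=onz(c,x[0],v,.161),onz(c,x[-1],v,.161)
    p.append((a+b)/2)
p=np.array(p)[1:-1];f=cv2.fitLine(np.float32(p[:,:2]),2,0,.01,.01).ravel();d=f[:2]*-np.sign(f[0])
P=np.array([.5995,.0223]);print("angle",np.degrees(np.arctan2(-d[1],-d[0])),"pivot off line",np.cross(d,P-f[2:]),len(p),"width px rows")
q=p.mean(0)[:2]-P;print("angle via pivot",np.degrees(np.arctan2(-q[1],-q[0])),"goal 56.0")
s=camera("side");k=blob(s,(0,120,40),(8,255,255),(270,205,350,265));i=k[:,0,0].argmin();print("side tip",k[i,0],"goal 305,245 top edge")
E
python3 ang.py 2>/dev/null
```

```text
6.45 [ 0.5093 -0.0511  0.1215] 0.0004485330126408562 [0.36 0.16 0.4 ] x [0.559 0.829 0.001] y [ 0.829 -0.559  0.001]
(0.5127, -0.0579, 0.121) cm tool: [-0.37  0.66  0.05]
angle 46.861225 pivot off line -0.0008475856575286926 34 width px rows
angle via pivot 47.70977104475327 goal 56.0
side tip [297 241] goal 305,245 top edge
```

Call:
{"method": "jog_arm", "body": {
  "series": [
    [-0.05,0.25,0,0,0,0,1],
    [-0.1,0.5,0,0,0,0,1],
    [-0.15,0.75,0,0,0,0,1],
    [-0.2,1.0,0,0,0,0,1],
    [-0.25,1.2,0,0,0,0,1],
    [-0.3,1.4,0,0,0,0,1],
    [-0.3,1.5,0,0,0,0,1],
    [-0.3,1.5,0,0,0,0,1]
  ]
}}

```text
time_s: 7.22
tcp_pos: [0.5195, -0.0618, 0.1213]
eef_rot: [0.883, 0.469, 0.0, 0.0]
wrist_force: [-0.7, 0.5, 1.1]
opening: 0.0008
gripper_force: 0.5
```

```bash
python3 go.py; python3 ang.py 2>/dev/null
```

```text
7.2167 [ 0.5195 -0.0618  0.1213] 0.000758241980063393 [-0.73  0.47  1.11] x [0.559 0.829 0.   ] y [ 0.829 -0.559  0.   ]
angle 53.62688 pivot off line -0.0018556034755694666 36 width px rows
angle via pivot 55.47573774127801 goal 56.0
side tip [303 243] goal 305,245 top edge
```

Call:
{"method": "jog_arm", "body": {
  "series": [
    [0,0.1,0,0,0,0,1],
    [0,0.2,0,0,0,0,1],
    [0,0.25,0,0,0,0,1],
    [0,0.25,0,0,0,0,1],
    [0,-0.4,0,0,0,0,1],
    [0,-1.5,0,0,0,0,1],
    [0,-3,0,0,0,0,1],
    [0,-3.5,-2,0,0,0,1]
  ]
}}

```text
time_s: 7.98
tcp_pos: [0.4856, -0.0406, 0.1386]
eef_rot: [0.883, 0.47, -0.003, -0.002]
wrist_force: [-1.0, 0.0, -0.3]
opening: 0.0006
gripper_force: 0.0
```

Call:
{"method": "jog_arm", "body": {
  "series": [
    [0,0,-3,0,0,0,1],
    [0,0,-6,0,0,0,1],
    [0,0,-8,0,0,0,1],
    [0,0,-8,0,0,0,1],
    [-3,2,-8,0,0,0,1],
    [-7,5,-8,0,0,0,1],
    [-11,8,-8,0,0,0,1],
    [-14,10,-8,0,0,0,1]
  ]
}}

```text
time_s: 8.65
tcp_pos: [0.4941, -0.2039, 0.221]
eef_rot: [0.883, 0.47, -0.0, 0.0]
wrist_force: [1.1, 0.4, 0.3]
opening: 0.0004
gripper_force: 0.0
```

```bash
python3 ang.py 2>/dev/null; python3 go.py '(.487,-.2955,.12)'
python3 - <<'E'
from bench import camera
from h import *
c=camera("top");k=blob(c,(0,150,60),(8,255,255),(285,205,380,295));print(cv2.contourArea(k))
b=cv2.boxPoints(cv2.minAreaRect(k));print("arm",np.array([onz(c,*p,.161) for p in b]).round(4))
E
```

```text
angle 54.24962 pivot off line -0.004076680549747802 13 width px rows
angle via pivot 55.92321022495887 goal 56.0
side tip [303 244] goal 305,245 top edge
8.75 [ 0.4927 -0.2107  0.2201] 0.0004549267560494182 [-0.31  0.76  0.19] x [ 0.567  0.824 -0.004] y [ 0.824 -0.567  0.   ]
(0.487, -0.2955, 0.12) cm tool: [-7.27  4.34 10.03]
473.0
arm [[ 0.584   0.0118  0.161 ]
 [ 0.5984  0.002   0.161 ]
 [ 0.5143 -0.1155  0.161 ]
 [ 0.5002 -0.1056  0.161 ]]
```

The arm now measures 55.2° and the goal is 56.0°, so the nozzle is about 2 mm from the beaker's middle. Next, the button on the grey box, allowing for the 27 mm shut-finger offset: contact is expected at TCP z of about 0.041.

Call:
{"method": "jog_arm", "body": {
  "series": [
    [-2,1,0,0,0,0,1],
    [-5,3,0,0,0,0,1],
    [-7,4.1,0,0,0,0,1],
    [-7.1,4.2,2,0,0,0,1],
    [-7.1,4.2,5,0,0,0,1],
    [-7.1,4.2,8,0,0,0,1],
    [-7.1,4.2,10,0,0,0,1],
    [-7.1,4.2,10,0,0,0,1]
  ]
}}

```text
time_s: 9.47
tcp_pos: [0.487, -0.2822, 0.117]
eef_rot: [0.882, 0.47, -0.002, -0.003]
wrist_force: [-0.3, 0.4, -0.6]
opening: 0.0007
gripper_force: 0.0
```

```bash
python3 go.py '(.487,-.2955,.047)'
python3 - <<'E'
from bench import camera
from h import *
s=camera("side");print(proj(s,np.array([.487,-.2955,.068])),proj(s,np.array([.487,-.2955,.147])))
cv2.imwrite("pics/s5.png",cv2.resize(s["img"][220:380,230:390,::-1],None,fx=3.5,fy=3.5,interpolation=0))
E
```

```text
9.4667 [ 0.487  -0.2822  0.117 ] 0.0007050834854971476 [-0.27  0.43 -0.62] x [ 0.557  0.83  -0.   ] y [ 0.83  -0.557 -0.008]
(0.487, -0.2955, 0.047) cm tool: [-1.1   0.8   6.99]
(np.float64(307.0047722242523), np.float64(320.42031193287806)) (np.float64(305.78350872530046), np.float64(294.2439706279505))
```

View pics/s5.png

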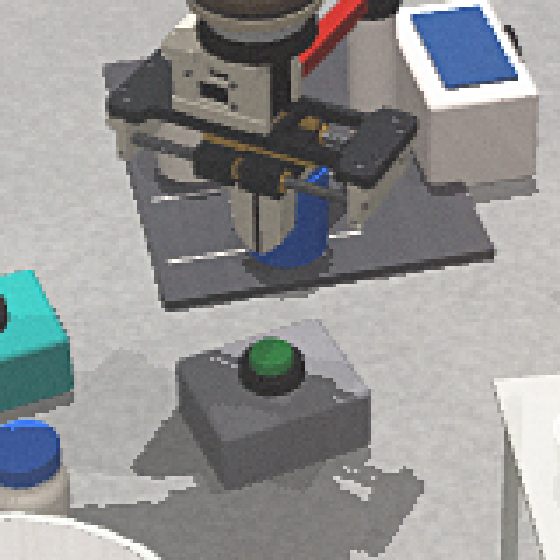

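The side view shows the shut fingers at (262,260), above and slightly left of the green button at (272,357), and nothing is in the way. Centre over it and descend.

Call:
{"method": "jog_arm", "body": {
  "series": [
    [-0.6,0.4,0,0,0,0,1],
    [-1.0,0.7,0,0,0,0,1],
    [-1.0,0.7,1.5,0,0,0,1],
    [-1.0,0.7,3,0,0,0,1],
    [-1.0,0.7,4.5,0,0,0,1],
    [-1.0,0.7,5.5,0,0,0,1],
    [-1.0,0.7,6,0,0,0,1],
    [-1.0,0.7,6,0,0,0,1]
  ]
}}

```text
time_s: 10.18
tcp_pos: [0.49, -0.2978, 0.0612]
eef_rot: [0.883, 0.469, -0.0, -0.0]
wrist_force: [-0.6, 0.1, 1.5]
opening: 0.0002
gripper_force: 0.0
```

```bash
python3 go.py '(.487,-.2955,.047)'
```

```text
10.1833 [ 0.49   -0.2978  0.0612] 0.00015658396018570022 [-0.56  0.11  1.49] x [ 0.559  0.829 -0.   ] y [ 0.829 -0.559 -0.   ]
(0.487, -0.2955, 0.047) cm tool: [ 0.02 -0.38  1.42]
```

Within 4 mm of centre. Descending 2.1 cm more slowly, to about contact.

Call:
{"method": "jog_arm", "body": {
  "series": [
    [0,-0.3,0.5,0,0,0,1],
    [0,-0.3,1.0,0,0,0,1],
    [0,-0.3,1.3,0,0,0,1],
    [0,-0.3,1.6,0,0,0,1],
    [0,-0.3,1.8,0,0,0,1],
    [0,-0.3,2.0,0,0,0,1],
    [0,-0.3,2.1,0,0,0,1],
    [0,-0.3,2.1,0,0,0,1]
  ]
}}

```text
time_s: 10.85
tcp_pos: [0.4876, -0.2958, 0.0401]
eef_rot: [0.883, 0.47, -0.0, -0.0]
wrist_force: [-0.4, 0.4, 0.4]
opening: 0.0004
gripper_force: 0.0
```

Call:
{"method": "jog_arm", "body": {
  "series": [
    [0,0,0.1,0,0,0,1],
    [0,0,0.2,0,0,0,1],
    [0,0,0.3,0,0,0,1],
    [0,0,0.4,0,0,0,1],
    [0,0,0.5,0,0,0,1],
    [0,0,0.6,0,0,0,1],
    [0,0,0.6,0,0,0,1],
    [0,0,0.6,0,0,0,1]
  ]
}}

```text
time_s: 11.52
tcp_pos: [0.4877, -0.2959, 0.0344]
eef_rot: [0.883, 0.47, 0.0, 0.0]
wrist_force: [0.1, 0.0, 3.3]
opening: 0.0011
gripper_force: 1.7
```

Call:
{"method": "jog_arm", "body": {
  "series": [
    [0,0,0.1,0,0,0,1],
    [0,0,0.2,0,0,0,1],
    [0,0,0.3,0,0,0,1],
    [0,0,0.4,0,0,0,1],
    [0,0,0.5,0,0,0,1],
    [0,0,0.5,0,0,0,1],
    [0,0,0.5,0,0,0,1],
    [0,0,0.5,0,0,0,1]
  ]
}}

```text
time_s: 12.18
tcp_pos: [0.488, -0.296, 0.0315]
eef_rot: [0.883, 0.47, 0.0, 0.001]
wrist_force: [-8.0, 3.5, 29.0]
opening: 0.0
gripper_force: 14.3
```

The travel stopped at a hard stop with 29 N, so the button is fully down. Release and retreat.

Call:
{"method": "jog_arm", "body": {
  "series": [
    [0,0,-0.5,0,0,0,1],
    [0,0,-1.5,0,0,0,1],
    [0,0,-4,0,0,0,1],
    [0,0,-7,0,0,0,1],
    [0,0,-10,0,0,0,1],
    [0,0,-13,0,0,0,1],
    [0,0,-15,0,0,0,1],
    [0,0,-15,0,0,0,1]
  ]
}}

```text
time_s: 12.85
tcp_pos: [0.4899, -0.2967, 0.184]
eef_rot: [0.883, 0.47, 0.002, 0.003]
wrist_force: [1.1, 0.7, 0.5]
opening: 0.0007
gripper_force: 0.0
```

Call:
{"method": "jog_arm", "body": {
  "series": [
    [-3,0,0,0,0,0,1],
    [-6,0,0,0,0,0,1],
    [-9,0,0,0,0,0,1],
    [-12,0,0,0,0,0,1],
    [-14,0,0,0,0,0,1],
    [-15,0,0,0,0,0,1],
    [-15,0,0,0,0,0,1],
    [-15,0,0,0,0,0,1]
  ]
}}

```text
time_s: 13.52
tcp_pos: [0.4042, -0.4193, 0.1789]
eef_rot: [0.883, 0.47, 0.0, -0.0]
wrist_force: [-0.3, -0.2, -0.6]
opening: 0.0004
gripper_force: 0.0
```

```bash
python3 go.py
python3 - <<'E'
from bench import camera
from h import *
c=camera("top");k=blob(c,(0,150,60),(8,255,255),(285,205,380,295))
b=np.array([onz(c,*p,.161) for p in cv2.boxPoints(cv2.minAreaRect(k))]);print("arm",b.round(4))
s=camera("side");k=blob(s,(45,100,40),(85,255,255),(290,305,325,345));print("btn",cv2.minEnclosingCircle(k),"was 307.1,320.7")
h=camera("side");
for n,lo,hi,bx in(("blue",(100,120,40),(130,255,255),(290,255,330,300)),("yel",(20,120,40),(35,255,255),(270,200,320,260))):
    print(n,cv2.boundingRect(blob(s,lo,hi,bx)))
E
```

```text
13.5167 [ 0.4042 -0.4193  0.1789] 0.0004403113943480316 [-0.27 -0.17 -0.58] x [0.559 0.829 0.001] y [ 0.829 -0.559 -0.001]
arm [[ 0.5842  0.0117  0.161 ]
 [ 0.5988  0.0016  0.161 ]
 [ 0.5135 -0.1151  0.161 ]
 [ 0.4993 -0.1048  0.161 ]]
btn ((307.0, 320.75), 6.046793460845947) was 307.1,320.7
blue (298, 258, 26, 38)
yel (286, 214, 21, 34)
```

The button is back up, the spout is in place and the blue beaker has not moved. Handing in.

```bash
python3 -c "from bench import sign_off;print(sign_off())"
```

```text
the job is handed in; nothing more can be done
None
```

I pushed the spout round until its nozzle measured about 2 mm from the middle of the blue beaker, then pressed start to its stop and let it spring back; the job is handed in (13.5 s on the robot's clock), but no verdict was shown.

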